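# Make up two job kits on a goldsmith's bench

## Robot

A 6-joint arm with a two-finger parallel gripper is mounted at the origin on the work surface. World frame = base frame: x ahead of the robot, y to its left, z up, the work surface at z = 0. Lengths are in m, angles in rad, forces in N, time in s.
With the tool pointing down it reaches from about 0.35 to 0.925 m from the base axis. Payload 6.4 kg.
Tool frame: the origin (TCP) lies midway between the tips of the shut fingers; the grasp point (between the pads) lies 19 mm behind it (robot.grasp_offset is the distance from the TCP to the grasp point, in m); z points along the fingers, y is the line along which they close (so a half turn about z gives the same grasp; the last joint's range is limited). The gripper opens to 94 mm and grips with 3 to 60 N. Pads are 16 mm wide; open, the fingers measure 119 mm over their backs; the gripper's body (75 mm by 177 mm) begins 78 mm behind the grasp point.
Start: joints at [-1.34, 0.245, 1.558, -0, 1.339, -0.174], TCP at [0.256, -0.597, 0.205] pointing down, gripper open.
Joint ranges: [-3.13, 3.13], [-1.02, 2.26], [0.13, 2.54], [-0.95, 4.09], [0.21, 2.88], [-2.74, 2.74]. Speed limits (rad/s): [2.57, 2.57, 3.14, 3.14, 3.14, 3.14].

## Interface

Orientations are given as a unit quaternion [w, x, y, z].
In Python, from bench import read_state, snapshot, get_calibration, close_job, robot gives the robot as it stands.
- The arm moves only by the tool apply_moves, never from a script. Its argument "steps" is a list that holds one entry, the list of rows, each a list of 4 numbers: the shift along the tool's x, y, z normalised to -1 to 1, where 1 is 20 mm, then the turn about the tool's z normalised to -1 to 1, where 1 is 8 degrees. In form: [[[x, y, z, twist], ...]]. A call has 1 to 8 rows; each row shifts and turns the commanded pose from where the row before left it, along the tool's axes as they then stand; what a row does not reach is not made up. A row lasts 1/10 s, in which the tool goes at most 50 mm and 8.59 degrees, less where a joint would pass 70% of its speed; a pose out of reach is approached as far as the arm can. A call with a number of a shift or a turn outside -1 to 1 is refused whole. A call with a gripper value outside its range is refused whole. "jaw" is the closure, from -1 (fully open) to 1 (shut), set as the call begins (left out, the last holds). The fingers move at their own pace and stop on an object; "newtons" is the grip in N (left out, the last holds). Time passes only in rows, so rows that do not move let the fingers close. It gives the time, the measured TCP pose, the force, the opening and the grip force at its end, in the units of the state.
- read_state(): the state, without advancing time (a new reading comes with each control period).
- snapshot(name): name is "scene" or "top" or "wrist"; returns (picture, depth): 400x640x3 uint8, red, green, blue; 400x640 float32, m along the optical axis (not along the pixel's ray), 0 where there is no reading.
- get_calibration(name): a dict with "fovy" (degrees; the focal length in pixels is half the picture's height over the tangent of half this angle, whatever the lens; pixels are square), "cx", "cy" (the principal point, pixels), "R" (3x3) and "t" (3): a world point X has camera coordinates R X + t; the wrist camera has in their place "mount" (4x4, takes a point from camera to tool coordinates, whose origin is the TCP and whose axes are the flange's). Camera axes: x right, y down, z forward; pixel columns grow to the right and rows downward; lengths in m; the calibration is good to about 2 mm. A picture is of the moment at which its call begins: read the wrist's pose just before it. get_calibration takes no time and is no camera call.
- close_job(): hands the job in; it is judged then, once.
The state is a dict: "time_s": time; "joints": joint angles; "qvel": joint speeds; "effort": joint torques, N m; "tool_pos": TCP position; "eef_rot": TCP orientation; "force": force on the tool from outside, world axes, zero at the start; "moment": the same for the moment, N m; "width": opening from 0.0 (shut) to 1.0 (fully open); "gripper_force": force on a finger pad.
Only numpy, scipy, OpenCV 4.12 (cv2) and the standard library are available. Lean on these libraries where they do the work, as an engineer would, in place of code of your own. Each camera call takes 0.05 s, during which the arm holds its last target. There are 200 camera calls.

## Task

Make up the two job kits. Blue tray: the wooden ring clamp lengthwise in the long compartment, the red compound bar in the oblong compartment and the amber jar upright in the square one; yellow tray: the green compound bar in the narrow compartment and the steel bench block in the wide one. Everything must lie flat on the floor of its own compartment, let go and still, and the white bar and the white jar stay where they are.

Things in the scene. Friction and masses are not known exactly. Their poses are not given: they have to be found in the camera images.
- blue_tray: Blue plastic tray, paler floor, fixed, 130 x 170 mm (its x, y). Origin: centre of underside; axes within 15 deg of world's. Floor 4 mm thick; walls (5 mm) and ribs rise to 10 mm above the bench. Compartments, inner x by y mm and centre (x, y) mm in the tray's frame: long 52 x 160 at (-34, 0); oblong 58 x 96 at (31, -32); square 58 x 58 at (31, 51).
- yellow_tray: Yellow plastic tray, paler floor, fixed, 106 x 150 mm (its x, y). Origin: centre of underside; axes within 15 deg of world's. Floor 4 mm thick; walls (5 mm) and ribs rise to 10 mm above the bench. Compartments, inner x by y mm and centre (x, y) mm in the tray's frame: narrow 96 x 54 at (0, -43); wide 96 x 76 at (0, 32).
- ring_clamp: wooden ring clamp of pale wood with dark ends and a brass band off its middle, treated as a bar 130 x 28 x 22 mm (its x, y, z), 70 g nominal, lying on the bench with its length within 35 degrees of world x. Origin: centre of the underside; x along its length, z up. For the blue tray's long compartment; either end may point either way.
- red_bar: polishing-compound bar, a red oblong 75 x 30 x 28 mm (its x, y, z) with a narrow brown card sleeve round its -x end, 100 g nominal, lying flat on the bench with its long side within 30 degrees of world x. Origin: centre of the underside; x along its length, z up. For the blue tray's oblong compartment; either end may point either way.
- green_bar: polishing-compound bar, a green oblong 75 x 30 x 28 mm (its x, y, z) with a narrow brown card sleeve round its -x end, 100 g nominal, lying flat on the bench with its long side within 30 degrees of world x. Origin: centre of the underside; x along its length, z up. For the yellow tray's narrow compartment; either end may point either way.
- amber_jar: amber glass, black-lidded round screw-top jar, 40 mm diameter, 45 mm tall, 90 g nominal, standing upright. Origin: centre of the underside; z up. For the blue tray's square compartment.
- steel_block: bright steel bench block, 50 x 50 x 25 mm, 480 g nominal, lying flat, turned at most 30 degrees. Origin: centre of the underside; x and y along its sides, z up. For the yellow tray's wide compartment, any way round.
- white_bar: polishing-compound bar, a white oblong 75 x 30 x 28 mm (its x, y, z) with a narrow brown card sleeve round its -x end, 100 g nominal, lying flat on the bench with its long side within 30 degrees of world x. Origin: centre of the underside; x along its length, z up. Not wanted: leave it where it is.
- white_jar: white, white-lidded round screw-top jar, 40 mm diameter, 45 mm tall, 90 g nominal, standing upright. Origin: centre of the underside; z up. Not wanted: leave it where it is.
Things that resemble listed ones, but are neither listed nor needed, are in the scene too. Several things have the shape of the steel_block; the one meant has the colours described above. Of the things that look like the green_bar, the smaller one is meant.

How it is judged:
At the end, for the whole second after the job is handed in: The five things rest in the compartments named in the goal: level within 7 degrees, underside 1 to 8 mm above the bench (floor 4 mm), centre within 12 to 18 mm of the compartment's centre (steel block 26 mm in x), at rest. White bar and white jar within 30 mm of their starts, upright (x of ring_clamp in the frame of blue_tray between -0.049 and -0.019 m and y of ring_clamp in the frame of blue_tray between -0.018 and 0.018 m and z of ring_clamp in the frame of blue_tray between 0.001 and 0.008 m and angle between each of ring_clamp, red_bar, amber_jar, green_bar, steel_block, white_bar, white_jar's own z axis and vertical below 0.12 rad and linear speed of each of ring_clamp, red_bar, amber_jar, green_bar, steel_block below 0.02 m/s and angular speed of each of ring_clamp, red_bar, amber_jar, green_bar, steel_block below 0.3 rad/s and x of red_bar in the frame of blue_tray between 0.014 and 0.048 m and y of red_bar in the frame of blue_tray between -0.046 and -0.018 m and z of red_bar in the frame of blue_tray between 0.001 and 0.008 m and x of amber_jar in the frame of blue_tray between 0.019 and 0.043 m and y of amber_jar in the frame of blue_tray between 0.039 and 0.063 m and z of amber_jar in the frame of blue_tray between 0.001 and 0.008 m and x of green_bar in the frame of yellow_tray between -0.013 and 0.013 m and y of green_bar in the frame of yellow_tray between -0.058 and -0.028 m and z of green_bar in the frame of yellow_tray between 0.001 and 0.008 m and x of steel_block in the frame of yellow_tray between -0.026 and 0.026 m and y of steel_block in the frame of yellow_tray between 0.016 and 0.048 m and z of steel_block in the frame of yellow_tray between 0.001 and 0.008 m and distance of each of white_bar, white_jar from where it was at the start of the episode below 0.03 m); the robot touches nothing.
It fails at once if the white compound bar is pushed or carried more than 30 mm from where it stood (distance of white_bar from where it was at the start of the episode above 0.03 m).
It fails at once if the white jar is pushed or carried more than 30 mm from where it stood (distance of white_jar from where it was at the start of the episode above 0.03 m).
It also fails if it takes over 122 s, if anything falls off the work surface, if the arm or the gripper's body presses on something with over 40 N, if the wrist force passes 120 N, or if a joint passes its speed limit or range.

## Working session

There is one attempt and no reset: what is moved stays moved. The work goes in short steps, Python scripts to look and compute and a tool call to move; the robot and the scene stay as the last step left them, time stands still between calls to the robot, and variables do not carry over. Pictures are saved under pics/ and viewed, at most 14 in all, crops included, and the job is handed in when it is done.

Besides the shell and the picture viewer there is one more tool, called in YAML: its name, and indented under it one key for each argument. apply_moves: Moves the arm, as the interface text tells. Scaled input: -1 to 1 covers 20 mm each way for a shift and 8 degrees each way for a turn. Its arguments: {"type":"object","properties":{"steps":{"type":"array"},"jaw":{"type":"number"},"newtons":{"type":"number"}},"required":["steps"]}

```bash
mkdir -p pics; ls
python3 - <<'E'
from bench import *
import cv2,numpy as np
s=read_state();print({k:np.round(v,3).tolist() for k,v in s.items()})
for n in ("scene","top"):
    p,d=snapshot(n);np.savez(f"{n}.npz",p=p,d=d);cv2.imwrite(f"pics/{n}0.png",p[:,:,::-1])
    print(n,get_calibration(n),(d>0).mean())
print(get_calibration("wrist"))
E
```

```text
pics
{'time_s': 0.0, 'joints': [-1.34, 0.246, 1.559, -0.0, 1.339, -0.174], 'qvel': [0.002, 0.001, 0.0, 0.001, -0.001, 0.001], 'effort': [0.002, -41.583, -31.46, 0.069, 0.033, -0.0], 'tool_pos': [0.256, -0.597, 0.204], 'eef_rot': [-0.001, 0.98, 0.201, -0.0], 'force': [-0.639, -0.156, 0.128], 'moment': [0.0, -0.019, -0.038], 'gripper_force': 0.0, 'width': 0.999}
scene {'fovy': 57.6777336169574, 'cx': 317.65120152768566, 'cy': 202.53450790889016, 'R': array([[ 0.39270566,  0.9196626 , -0.00172251],
       [ 0.77039254, -0.32998754, -0.54553053],
       [-0.50227243,  0.21290591, -0.83808918]]), 't': array([-0.17111499, -0.35039955,  0.94614906])} 0.9957109375
top {'fovy': 51.191121945880575, 'cx': 317.29173361319533, 'cy': 201.9590108639905, 'R': array([[-0.009512  , -0.99994346,  0.00475296],
       [-0.99362492,  0.00891771, -0.11238324],
       [ 0.1123345 , -0.00579165, -0.99365357]]), 't': array([-0.01484168,  0.49637567,  0.93019229])} 0.99599609375
{'fovy': 70.91983060990255, 'cx': 315.7100995481918, 'cy': 200.43961867873134, 'mount': array([[ 5.78084838e-05, -9.73918871e-01, -2.26896517e-01,
         6.47121020e-02],
       [ 9.99999926e-01,  1.42616022e-04, -3.57378580e-04,
         2.52594150e-04],
       [ 3.80416822e-04, -2.26896480e-01,  9.73918807e-01,
        -1.80318398e-01],
       [ 0.00000000e+00,  0.00000000e+00,  0.00000000e+00,
         1.00000000e+00]])}
```

View pics/top0.png

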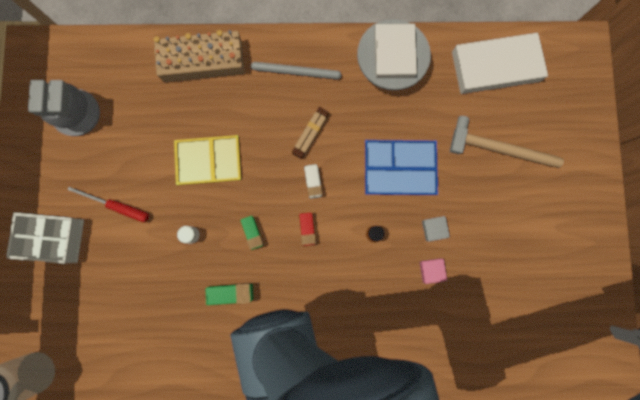

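View pics/scene0.png

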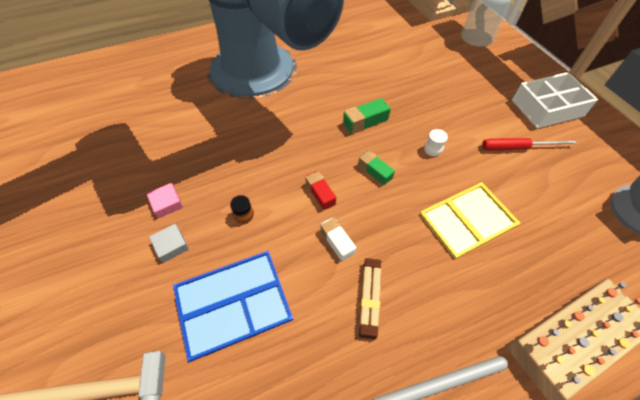

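Top view: clamp (311,133), white bar (314,181), red bar (307,228), amber jar (376,233), white jar (189,235), blue tray (401,167), yellow tray (208,160). 
Steel candidates are the grey block (435,228) and the pink one (433,271); grey fits "bright steel". Green candidates are (252,232) and (229,294); the one at (252,232) is the smaller. I'll confirm both in one enlarged crop and measure.

```bash
cat > h.py <<'E'
import numpy as np,cv2
from bench import *
def cloud(d,c,T=None):
    f=d.shape[0]/2/np.tan(np.radians(c["fovy"])/2)
    v,u=np.mgrid[:d.shape[0],:d.shape[1]]
    P=np.dstack([(u-c["cx"])/f*d,(v-c["cy"])/f*d,d])
    if T is None: return (P-c["t"])@c["R"]
    return P@T[:3,:3].T+T[:3,3]
def rect(xy):
    (c,(w,h),a)=cv2.minAreaRect((xy*1000).astype(np.float32))
    if w<h: w,h,a=h,w,a+90
    return np.round([c[0],c[1],w,h,(a+90)%180-90],1)
def proj(X,c):
    f=200/np.tan(np.radians(c["fovy"])/2); q=c["R"]@np.array(X)+c["t"]
    return f*q[:2]/q[2]+[c["cx"],c["cy"]]
E
cat > m.py <<'E'
from h import *
seeds=dict(clamp=(311,133),white=(314,181),red=(307,228),amber=(376,233),wjar=(189,235),green=(252,232),steel=(435,228),pink=(433,271),big=(229,294))
Z={n:np.load(n+".npz") for n in("top","scene")}
C={n:cloud(Z[n]["d"],get_calibration(n)) for n in Z}
for k,(u,v) in seeds.items():
    c0=C["top"][v,u]
    for n in Z:
        P=C[n]; m=(P[...,2]>0.010)&(np.hypot(P[...,0]-c0[0],P[...,1]-c0[1])<(.085 if k=="clamp" else .055))
        l,lab=cv2.connectedComponents(m.astype(np.uint8))
        i=np.bincount(lab[m]).argmax(); q=P[lab==i]
        top=np.percentile(q[:,2],90); t=q[q[:,2]>top-.006]
        print(k,n,"ztop",round(top*1000,1),"top rect",rect(t[:,:2]),len(t))
for k,lo,hi in(("blue",(100,80,60),(125,255,255)),("yellow",(22,60,120),(35,255,255))):
    for n in Z:
        P=C[n];hsv=cv2.cvtColor(Z[n]["p"],cv2.COLOR_RGB2HSV)
        s=(401,167) if k=="blue" else(208,160); c0=C["top"][s[1],s[0]]
        m=(cv2.inRange(hsv,lo,hi)>0)&(np.hypot(P[...,0]-c0[0],P[...,1]-c0[1])<.13)&(abs(P[...,2])<.03)
        q=P[m]; print(k,n,rect(q[:,:2]),"z pct",np.round(np.percentile(q[:,2],[5,50,95])*1000,1),"floor z",round(c0[2]*1000,1))
for n in Z: print(n,"table z",np.round(np.median(C[n][...,2][abs(C[n][...,2])<.01])*1000,2))
E
python3 m.py
python3 - <<'E'
import cv2
i=cv2.imread("pics/top0.png")
cv2.imwrite("pics/crop0.png",cv2.resize(i[200:310,195:455],None,fx=3,fy=3,interpolation=3))
E
```

```text
clamp top ztop 23.9 top rect [665.4  -4.  129.6  28.9 -31.2] 595
clamp scene ztop 23.1 top rect [663.8  -3.1 130.2  28.4 -31.1] 1251
white top ztop 29.9 top rect [547.6  -9.5  74.4  30.7   8.7] 406
white scene ztop 29.1 top rect [546.3  -9.   74.3  31.    8.4] 651
red top ztop 30.0 top rect [430.    4.3  86.2  30.4   5.8] 420
red scene ztop 29.1 top rect [435.1   5.7  75.4  31.6   5.5] 505
amber top ztop 47.0 top rect [ 424.5 -151.2   34.    33.7   89.6] 207
amber scene ztop 45.6 top rect [ 422.9 -149.7   36.4   34.4  -47.4] 279
wjar top ztop 46.2 top rect [426.2 275.2  35.6  33.6  89.3] 211
wjar scene ztop 45.7 top rect [424.7 276.1  35.8  35.6   7.1] 210
green top ztop 29.7 top rect [429.6 131.8  74.5  30.3  20. ] 428
green scene ztop 29.2 top rect [428.1 133.2  75.1  32.7  20.8] 461
steel top ztop 27.0 top rect [ 434.5 -292.    50.3   49.9  -79.7] 473
steel scene ztop 25.8 top rect [ 433.2 -291.2   51.8   50.1   10.2] 738
pink top ztop 27.1 top rect [ 338.4 -282.    50.1   50.   -82.6] 487
pink scene ztop 25.9 top rect [ 338.  -281.3   51.9   49.6    7.5] 596
big top ztop 40.0 top rect [292.5 179.7 100.3  41.7 -87. ] 834
big scene ztop 39.3 top rect [290.5 180.4 101.8  43.7 -86.1] 629
blue top [ 580.1 -218.8  168.4  128.2   89.1] z pct [ 1.7  7.5 12. ] floor z 11.7
blue scene [ 579.7 -218.9  172.2  130.8   89.1] z pct [ 2.9  9.1 11.2] floor z 11.7
yellow top [602.5 242.4 154.9 107.  -85.8] z pct [ 0.7  4.2 11. ] floor z 4.9
yellow scene [598.1 245.7 162.  111.3 -85.7] z pct [ 3.2  9.2 11.5] floor z 4.9
top table z -0.12
scene table z 0.04
```

View pics/crop0.png

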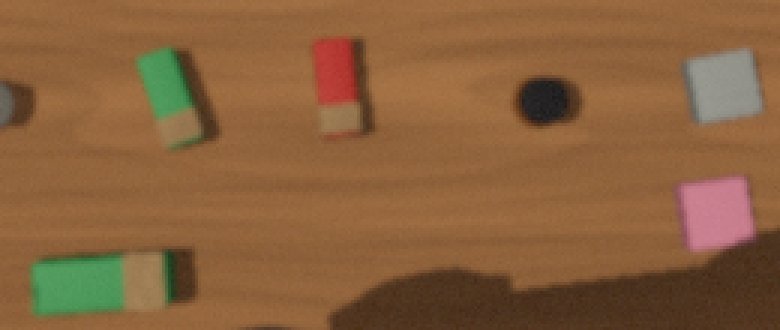

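The crop confirms it: the grey square block is at crop (725,86) and the smaller green bar at (170,97). Pink and the big green bar (40 mm tall) are decoys. Next I'll refine the tray poses and write a planner.

```bash
cat > tray.py <<'E'
from h import *
Z={n:np.load(n+".npz") for n in("top","scene")}
for k,c0 in(("blue",(.58,-.219)),("yellow",(.602,.242))):
    for n in Z:
        P=cloud(Z[n]["d"],get_calibration(n)); hsv=cv2.cvtColor(Z[n]["p"],cv2.COLOR_RGB2HSV)
        col=cv2.inRange(hsv,(100,60,50),(130,255,255)) if k=="blue" else cv2.inRange(hsv,(20,50,90),(38,255,255))
        m=(col>0)&(P[...,2]>.007)&(P[...,2]<.016)&(np.hypot(P[...,0]-c0[0],P[...,1]-c0[1])<.12)
        l,lab=cv2.connectedComponents(m.astype(np.uint8)); i=np.bincount(lab[m]).argmax(); q=P[lab==i]
        print(k,n,rect(q[:,:2]),"rim z",np.round(np.median(q[:,2])*1000,1), "floor z",np.round(np.median(P[...,2][(np.hypot(P[...,0]-c0[0],P[...,1]-c0[1])<.05)&(abs(P[...,2])<.007)])*1000,1))
E
python3 tray.py
cat > plan.py <<'E'
# usage: plan.py x y z phi (mm,deg) [more targets...]; rows from current measured pose through the targets
import sys; from h import *
from scipy.spatial.transform import Rotation as R
def pose():
    s=read_state(); w,x,y,z=s["eef_rot"]; m=R.from_quat([x,y,z,w]).as_matrix()
    return np.array(s["tool_pos"])*1000,np.degrees(np.arctan2(m[1,0],m[0,0])),s
if __name__=="__main__":
    p,f,s=pose(); print("now",p.round(1),round(f,1),"t",round(s["time_s"],1))
    a=[float(v) for v in sys.argv[1:]]
    for g in np.reshape(a,(-1,4)):
        d=(g[3]-f+180)%360-180 if abs(g[3])<180 else g[3]-f
        n=1
        while True:
            rows=[];q=p.copy();h=f
            for i in range(n,0,-1):
                e=(g[:3]-q)/i; c,t=np.cos(np.radians(h)),np.sin(np.radians(h))
                r=np.array([c*e[0]+t*e[1],t*e[0]-c*e[1],-e[2]])/20
                r=np.append(r,-(g[3]-h if d==g[3]-f else f+d-h)/i/8).round(2)
                rows.append(r.tolist()); r3=r*20
                q=q+[c*r3[0]+t*r3[1],t*r3[0]-c*r3[1],-r3[2]]; h-=r[3]*8
            if np.abs(rows).max()<=.95: break
            n+=1
        for i in range(0,n,8): print(str(rows[i:i+8]).replace(" ",""))
        p,f=q,h; print("->",p.round(1),round(f,1))
E
python3 plan.py 434 -291.6 90 10.2 434 -291.6 8 10.2
```

```text
blue top [ 580.6 -218.3  170.1  128.8   88.9] rim z 9.7 floor z 3.9
blue scene [ 579.7 -217.7  170.3  130.8   89.1] rim z 9.7 floor z 3.8
yellow top [603.1 240.5 151.  107.3 -85.7] rim z 9.7 floor z 3.5
yellow scene [600.8 241.3 152.8 106.9 -85.7] rim z 9.9 floor z 4.1
now [ 255.9 -596.9  204.5] 23.2 t 0.1
[[0.95,-0.7,0.38,0.11],[0.94,-0.72,0.38,0.11],[0.92,-0.73,0.38,0.11],[0.91,-0.74,0.38,0.11],[0.9,-0.76,0.38,0.11],[0.89,-0.77,0.38,0.11],[0.88,-0.79,0.38,0.11],[0.87,-0.8,0.38,0.11]]
[[0.85,-0.81,0.38,0.11],[0.84,-0.83,0.38,0.11],[0.83,-0.84,0.38,0.1],[0.82,-0.85,0.39,0.11],[0.8,-0.86,0.38,0.1],[0.79,-0.87,0.39,0.11],[0.78,-0.88,0.38,0.1]]
-> [ 434.1 -291.7   90.1] 10.2
[[-0.0,-0.0,0.82,0.0],[-0.0,-0.0,0.82,0.0],[-0.0,-0.0,0.82,0.0],[-0.0,-0.0,0.82,0.0],[-0.0,-0.0,0.82,0.0]]
-> [ 434.1 -291.7    8.1] 10.2
```

apply_moves:
  steps:
    - [[0.95,-0.7,0.38,0.11],[0.94,-0.72,0.38,0.11],[0.92,-0.73,0.38,0.11],[0.91,-0.74,0.38,0.11],[0.9,-0.76,0.38,0.11],[0.89,-0.77,0.38,0.11],[0.88,-0.79,0.38,0.11],[0.87,-0.8,0.38,0.11]]
  jaw: -1
  newtons: 50

```text
time_s: 0.9
tool_pos: [0.3513, -0.4334, 0.1439]
eef_rot: [-0.0, 0.99, 0.14, -0.0]
force: [0.8, 0.1, 0.8]
width: 1.003
gripper_force: 0.0
```

apply_moves:
  steps:
    - [[0.85,-0.81,0.38,0.11],[0.84,-0.83,0.38,0.11],[0.83,-0.84,0.38,0.1],[0.82,-0.85,0.39,0.11],[0.8,-0.86,0.38,0.1],[0.79,-0.87,0.39,0.11],[0.78,-0.88,0.38,0.1],[0,0,0,0]]

```text
time_s: 1.7
tool_pos: [0.434, -0.2895, 0.0894]
eef_rot: [-0.002, 0.996, 0.091, -0.001]
force: [-0.0, -0.2, -0.5]
width: 1.002
gripper_force: 0.0
```

```bash
cat > wrist.py <<'E'
# wrist.py name x y r zmin : measure thing near x,y (mm)
import sys; from h import *; from plan import pose
from scipy.spatial.transform import Rotation as R
def wcloud():
    p,f,s=pose(); w,x,y,z=s["eef_rot"]; T=np.eye(4); T[:3,:3]=R.from_quat([x,y,z,w]).as_matrix(); T[:3,3]=s["tool_pos"]
    pic,d=snapshot("wrist"); c=get_calibration("wrist"); P=cloud(d,c,T@c["mount"]); P[d==0]=9
    print("tcp",p.round(1),round(f,1)); return pic,P
if __name__=="__main__":
    pic,P=wcloud(); cv2.imwrite(f"pics/{sys.argv[1]}.png",pic[:,:,::-1])
    x,y,r,z=[float(v)/1000 for v in sys.argv[2:6]]
    m=(P[...,2]>z)&(P[...,2]<.06)&(np.hypot(P[...,0]-x,P[...,1]-y)<r); q=P[m]
    print(len(q)); top=np.percentile(q[:,2],90); t=q[q[:,2]>top-.005]; print("ztop",round(top*1000,1),rect(t[:,:2]))
E
python3 wrist.py w_steel 434 -291 50 12; python3 plan.py 434 -291.6 8 10.2
```

```text
tcp [ 434.  -289.5   89.4] 10.4
3022
ztop 26.9 [ 432.7 -291.3   50.1   49.7  -79.8]
now [ 434.  -291.    90.2] 10.4 t 1.8
[[-0.0,0.01,0.82,0.0],[-0.0,0.0,0.82,0.01],[-0.0,0.01,0.82,0.0],[-0.0,0.0,0.83,0.01],[-0.0,0.01,0.82,0.0]]
-> [ 434.1 -291.6    8. ] 10.2
```

apply_moves:
  steps:
    - [[-0.05,0.01,0.82,0],[0,0,0.82,0],[0,0,0.82,0],[0,0,0.82,0],[0,0,0.82,0],[0,0,0,0]]

```text
time_s: 2.35
tool_pos: [0.4316, -0.2923, 0.0073]
eef_rot: [-0.002, 0.996, 0.089, -0.001]
force: [-1.1, 0.2, -0.3]
width: 0.997
gripper_force: 0.0
```

apply_moves:
  steps:
    - [[0,0,0,0],[0,0,0,0],[0,0,0,0],[0,0,0,0],[0,0,0,0],[0,0,0,0]]
  jaw: 1
  newtons: 50

```text
time_s: 2.95
tool_pos: [0.4332, -0.2921, 0.0092]
eef_rot: [-0.001, 0.996, 0.089, -0.0]
force: [0.5, -0.9, 6.4]
width: 0.526
gripper_force: 42.6
```

apply_moves:
  steps:
    - [[0,0,-0.5,0],[0,0,-0.8,0],[0,0,-0.8,0],[0,0,-0.8,0],[0,0,-0.8,0],[0,0,-0.4,0],[0,0,0,0]]

```text
time_s: 3.65
tool_pos: [0.4337, -0.2931, 0.0922]
eef_rot: [0.001, 0.996, 0.089, 0.001]
force: [-0.7, -0.3, -4.2]
width: 0.527
gripper_force: 50.0
```

```bash
python3 - <<'E'
import numpy as np
for nm,c,yaw,cs in(("blue",(580.1,-218),-1.0,dict(long=(-34,0),oblong=(31,-32),square=(31,51))),("yellow",(602,241),4.3,dict(narrow=(0,-43),wide=(0,32)))):
    a=np.radians(yaw)
    for k,(x,y) in cs.items(): print(nm,k,round(c[0]+x*np.cos(a)-y*np.sin(a),1),round(c[1]+x*np.sin(a)+y*np.cos(a),1))
E
python3 plan.py 599.6 272.9 90 4.3 599.6 272.9 13 4.3
```

```text
blue long 546.1 -217.4
blue oblong 610.5 -250.5
blue square 612.0 -167.5
yellow narrow 605.2 198.1
yellow wide 599.6 272.9
now [ 433.7 -293.1   92.2] 10.2 t 3.6
[[0.45,-0.91,0.0,0.03],[0.45,-0.91,0.0,0.03],[0.45,-0.91,0.0,0.03],[0.44,-0.92,0.0,0.03],[0.44,-0.92,0.0,0.02],[0.44,-0.92,0.0,0.03],[0.43,-0.92,0.0,0.02],[0.43,-0.92,0.0,0.03]]
[[0.43,-0.92,0.01,0.02],[0.42,-0.92,0.0,0.03],[0.42,-0.93,0.01,0.02],[0.42,-0.93,0.0,0.03],[0.41,-0.93,0.01,0.02],[0.41,-0.93,0.0,0.03],[0.41,-0.93,0.01,0.02],[0.41,-0.93,0.0,0.03]]
[[0.4,-0.93,0.01,0.02],[0.4,-0.94,0.0,0.03],[0.39,-0.94,0.01,0.02],[0.39,-0.94,0.0,0.03],[0.39,-0.94,0.01,0.02],[0.39,-0.94,0.0,0.03],[0.38,-0.94,0.01,0.02],[0.38,-0.94,0.0,0.03]]
[[0.37,-0.95,0.01,0.02],[0.37,-0.95,0.0,0.03],[0.37,-0.95,0.01,0.02],[0.37,-0.94,0.0,0.03],[0.36,-0.95,0.01,0.02]]
-> [599.6 272.9  90. ] 4.3
[[0.0,-0.0,0.77,0.0],[0.0,-0.0,0.77,0.0],[0.0,-0.0,0.77,0.0],[0.0,-0.0,0.77,0.0],[0.0,-0.0,0.77,0.0]]
-> [599.6 272.9  13. ] 4.3
```

apply_moves:
  steps:
    - [[0.45,-0.91,0,0.03],[0.45,-0.91,0,0.03],[0.45,-0.91,0,0.03],[0.44,-0.92,0,0.03],[0.44,-0.92,0,0.02],[0.44,-0.92,0,0.03],[0.43,-0.92,0,0.02],[0.43,-0.92,0,0.03]]

```text
time_s: 4.45
tool_pos: [0.4782, -0.1351, 0.0898]
eef_rot: [-0.001, 0.997, 0.074, -0.001]
force: [-0.3, 1.1, -4.2]
width: 0.527
gripper_force: 50.0
```

apply_moves:
  steps:
    - [[0.43,-0.92,0.01,0.02],[0.42,-0.92,0,0.03],[0.42,-0.93,0.01,0.02],[0.42,-0.93,0,0.03],[0.41,-0.93,0.01,0.02],[0.41,-0.93,0,0.03],[0.41,-0.93,0.01,0.02],[0.41,-0.93,0,0.03]]

```text
time_s: 5.25
tool_pos: [0.5239, 0.0206, 0.0889]
eef_rot: [-0.0, 0.998, 0.06, -0.001]
force: [-0.9, -0.3, -4.6]
width: 0.523
gripper_force: 50.0
```

apply_moves:
  steps:
    - [[0.4,-0.93,0.01,0.02],[0.4,-0.94,0,0.03],[0.39,-0.94,0.01,0.02],[0.39,-0.94,0,0.03],[0.39,-0.94,0.01,0.02],[0.39,-0.94,0,0.03],[0.38,-0.94,0.01,0.02],[0.38,-0.94,0,0.03]]

```text
time_s: 6.05
tool_pos: [0.5697, 0.1764, 0.0879]
eef_rot: [0.0, 0.999, 0.046, -0.001]
force: [-0.7, -0.9, -3.6]
width: 0.524
gripper_force: 50.0
```

apply_moves:
  steps:
    - [[0.37,-0.95,0.01,0.02],[0.37,-0.95,0,0.03],[0.37,-0.95,0.01,0.02],[0.37,-0.94,0,0.03],[0.36,-0.95,0.01,0.02],[0,0,0,0],[0,0,0,0]]

```text
time_s: 6.75
tool_pos: [0.5982, 0.273, 0.0874]
eef_rot: [0.0, 0.999, 0.038, -0.001]
force: [0.6, -1.1, -3.8]
width: 0.53
gripper_force: 50.0
```

```bash
python3 plan.py 599.6 272.9 13 4.3
```

```text
now [598.2 273.   87.4] 4.4 t 6.8
[[0.02,0.0,0.93,0.0],[0.02,0.0,0.93,0.0],[0.01,0.01,0.93,0.0],[0.02,0.0,0.93,0.01]]
-> [599.6 273.   13. ] 4.3
```

apply_moves:
  steps:
    - [[0.05,0,0.9,0],[0,0,0.9,0],[0,0,0.9,0],[0,0,0.6,0],[0,0,0.4,0],[0,0,0,0]]

```text
time_s: 7.35
tool_pos: [0.6, 0.2732, 0.0142]
eef_rot: [0.0, 0.999, 0.038, -0.0]
force: [-0.6, 0.6, -4.1]
width: 0.528
gripper_force: 50.0
```

apply_moves:
  steps:
    - [[0,0,0,0],[0,0,0,0],[0,0,0,0],[0,0,-0.3,0],[0,0,-0.9,0],[0,0,-0.9,0],[0,0,-0.9,0],[0,0,-0.9,0]]
  jaw: -0.4

```text
time_s: 8.15
tool_pos: [0.6008, 0.2736, 0.0956]
eef_rot: [-0.0, 0.999, 0.038, 0.001]
force: [0.0, -0.0, 0.1]
width: 0.7
gripper_force: 0.0
```

```bash
python3 wrist.py w_steel2 600 273 60 18; python3 plan.py 429 132.5 90 20.4 429 132.5 9 20.4
```

```text
tcp [600.8 273.6  95.6] 4.3
2977
ztop 31.0 [599.9 273.2  50.2  49.8 -85.7]
now [602.8 274.2  99.1] 4.3 t 8.2
[[-0.84,0.58,0.04,-0.18],[-0.85,0.56,0.04,-0.18],[-0.86,0.54,0.04,-0.18],[-0.88,0.52,0.04,-0.18],[-0.89,0.5,0.04,-0.18],[-0.9,0.47,0.04,-0.18],[-0.92,0.45,0.04,-0.19],[-0.93,0.43,0.04,-0.18]]
[[-0.93,0.4,0.05,-0.19],[-0.95,0.38,0.04,-0.18],[-0.95,0.35,0.05,-0.19]]
-> [429.1 132.6  89.9] 20.4
[[-0.0,0.0,0.81,0.0],[-0.0,0.0,0.81,0.0],[-0.0,0.0,0.81,0.0],[-0.0,0.0,0.81,0.0],[-0.0,0.0,0.81,0.0]]
-> [429.1 132.6   8.9] 20.4
```

apply_moves:
  steps:
    - [[-0.84,0.58,0.04,-0.18],[-0.85,0.56,0.04,-0.18],[-0.86,0.54,0.04,-0.18],[-0.88,0.52,0.04,-0.18],[-0.89,0.5,0.04,-0.18],[-0.9,0.47,0.04,-0.18],[-0.92,0.45,0.04,-0.19],[-0.93,0.43,0.04,-0.18]]
  jaw: -0.7

```text
time_s: 9.0
tool_pos: [0.4731, 0.1698, 0.087]
eef_rot: [0.0, 0.99, 0.139, 0.0]
force: [1.4, -0.3, 0.2]
width: 0.85
gripper_force: 0.0
```

apply_moves:
  steps:
    - [[-0.93,0.4,0.05,-0.19],[-0.95,0.38,0.04,-0.18],[-0.95,0.35,0.05,-0.19],[0,0,0,0],[0,0,0,0]]

```text
time_s: 9.5
tool_pos: [0.427, 0.1318, 0.0843]
eef_rot: [0.0, 0.984, 0.177, 0.001]
force: [-0.1, -0.7, 0.8]
width: 0.849
gripper_force: 0.0
```

```bash
python3 wrist.py w_green 429 132.5 55 12; python3 plan.py 429 132.5 9 20.4
```

```text
tcp [427.  131.8  84.3] 20.3
2871
ztop 30.1 [428.1 133.3  74.   30.5  19.9]
now [427.3 132.   84.4] 20.4 t 9.6
[[0.02,0.0,0.94,-0.0],[0.02,0.0,0.94,-0.0],[0.02,0.0,0.94,-0.0],[0.03,0.01,0.95,-0.0]]
-> [429.1 132.5   9. ] 20.4
```

Agrees. Grasp green.

apply_moves:
  steps:
    - [[0.05,-0.02,0.9,0],[0,0,0.9,0],[0,0,0.9,0],[0,0,0.7,0],[0,0,0.4,0],[0,0,0,0]]

```text
time_s: 10.15
tool_pos: [0.4269, 0.1328, 0.0069]
eef_rot: [-0.0, 0.984, 0.177, -0.001]
force: [-0.1, 0.2, 0.4]
width: 0.851
gripper_force: 0.0
```

apply_moves:
  steps:
    - [[0,0,0,0],[0,0,0,0],[0,0,0,0],[0,0,0,0],[0,0,0,0],[0,0,0,0]]
  jaw: 1
  newtons: 25

```text
time_s: 10.75
tool_pos: [0.4272, 0.1325, 0.0078]
eef_rot: [0.0, 0.984, 0.177, 0.0]
force: [0.4, -0.6, 0.7]
width: 0.373
gripper_force: 0.0
```

apply_moves:
  steps:
    - [[0,0,-0.5,0],[0,0,-0.8,0],[0,0,-0.8,0],[0,0,-0.8,0],[0,0,-0.8,0],[0,0,-0.4,0],[0,0,0,0]]

```text
time_s: 11.45
tool_pos: [0.4281, 0.1326, 0.091]
eef_rot: [0.0, 0.984, 0.177, 0.001]
force: [0.1, -0.0, -0.9]
width: 0.317
gripper_force: 25.0
```

```bash
python3 plan.py 605.2 198.1 90 4.3 605.2 198.1 14 4.3
```

```text
now [428.1 132.6  91. ] 20.4 t 11.4
[[0.94,0.0,0.01,0.2],[0.94,-0.02,0.0,0.2],[0.94,-0.05,0.01,0.2],[0.94,-0.08,0.0,0.2],[0.94,-0.1,0.01,0.2],[0.94,-0.13,0.0,0.2],[0.93,-0.16,0.01,0.2],[0.93,-0.18,0.0,0.2]]
[[0.92,-0.21,0.01,0.21],[0.92,-0.24,0.0,0.2]]
-> [605.2 198.1  90. ] 4.3
[[-0.0,0.0,0.95,0.0],[-0.0,0.0,0.95,0.0],[-0.0,0.0,0.95,0.0],[-0.0,0.0,0.95,0.0]]
-> [605.2 198.1  14. ] 4.3
```

The fingers met the bar only as the lift began, so I'll check how high it hangs in the grip.

Run:
```python
from h import *; from wrist import wcloud
pic,P=wcloud(); cv2.imwrite("pics/w_g2.png",pic[:,:,::-1])
hsv=cv2.cvtColor(pic,cv2.COLOR_RGB2HSV); m=(cv2.inRange(hsv,(45,80,40),(85,255,255))>0)
m&=(P[...,2]>.06)&(P[...,2]<.2)
q=P[m]; print(len(q),np.percentile(q[:,2],[5,25,50,75,95]).round(4),q[:,:2].mean(0).round(3))
c=get_calibration("scene"); p,d=snapshot("scene"); S=cloud(d,c); hs=cv2.cvtColor(p,cv2.COLOR_RGB2HSV)
m=(cv2.inRange(hs,(45,80,40),(85,255,255))>0)&(S[...,2]>.05)&(S[...,2]<.2); q=S[m]
print(len(q),np.percentile(q[:,2],[2,50,90,98]).round(4),q.mean(0).round(3))
```

```text
tcp [428.1 132.6  91. ] 20.4
4007 [0.1042 0.1065 0.1071 0.1076 0.1082] [0.443 0.138]
423 [0.0841 0.1042 0.1059 0.1067] [0.45  0.136 0.101]
```

View pics/w_g2.png

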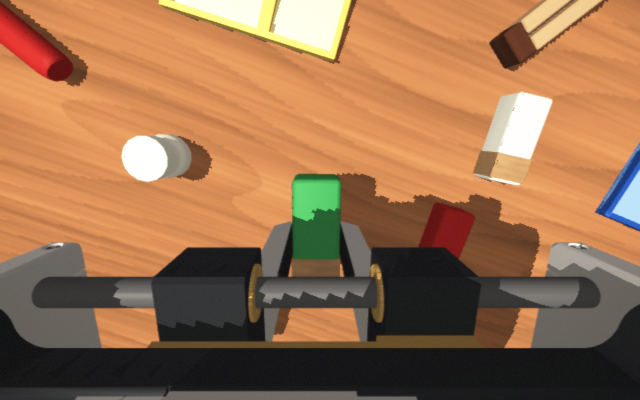

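The bar sits level in the grip at (316,215). Its top is at 107 mm, so the underside is about 12.5 mm below the TCP and I release at z≈17.

apply_moves:
  steps:
    - [[0.94,0,0.01,0.2],[0.94,-0.02,0,0.2],[0.94,-0.05,0.01,0.2],[0.94,-0.08,0,0.2],[0.94,-0.1,0.01,0.2],[0.94,-0.13,0,0.2],[0.93,-0.16,0.01,0.2],[0.93,-0.18,0,0.2]]

```text
time_s: 12.35
tool_pos: [0.5685, 0.1849, 0.0871]
eef_rot: [0.0, 0.998, 0.066, -0.001]
force: [-0.1, -0.3, -1.8]
width: 0.317
gripper_force: 25.0
```

apply_moves:
  steps:
    - [[0.92,-0.21,0.01,0.21],[0.92,-0.24,0,0.2],[0,0,0,0],[0,0,0,0],[0,0,0,0]]

```text
time_s: 12.85
tool_pos: [0.603, 0.1978, 0.0877]
eef_rot: [0.0, 0.999, 0.038, -0.001]
force: [-0.1, -0.1, -1.3]
width: 0.316
gripper_force: 25.0
```

```bash
python3 plan.py 605.2 198.1 17 4.3
```

```text
now [603.  197.8  87.7] 4.3 t 12.8
[[0.03,-0.0,0.88,0.0],[0.03,-0.0,0.89,0.0],[0.02,-0.0,0.88,0.0],[0.03,-0.01,0.89,0.0]]
-> [605.2 198.2  16.9] 4.3
```

apply_moves:
  steps:
    - [[0.1,0,0.9,0],[0,0,0.9,0],[0,0,0.9,0],[0,0,0.5,0],[0,0,0.35,0],[0,0,0,0]]

```text
time_s: 13.45
tool_pos: [0.6063, 0.1982, 0.0172]
eef_rot: [0.0, 0.999, 0.038, -0.0]
force: [0.3, -0.3, -1.4]
width: 0.316
gripper_force: 25.0
```

apply_moves:
  steps:
    - [[0,0,0,0],[0,0,0,0],[0,0,0,0],[0,0,-0.3,0],[0,0,-0.9,0],[0,0,-0.9,0],[0,0,-0.9,0],[0,0,-0.9,0]]
  jaw: 0

```text
time_s: 14.25
tool_pos: [0.6072, 0.1984, 0.0988]
eef_rot: [-0.0, 0.999, 0.038, 0.001]
force: [0.2, -0.1, -0.2]
width: 0.502
gripper_force: 0.0
```

```bash
python3 wrist.py w_g3 605 198 45 18; python3 plan.py 664.6 -3.5 90 -31.2
```

```text
tcp [607.2 198.4  98.8] 4.3
2648
ztop 34.1 [608.5 198.2  74.4  30.7   4. ]
now [609.4 198.8 102.4] 4.3 t 14.3
[[0.18,0.94,0.06,0.4],[0.23,0.92,0.06,0.4],[0.28,0.91,0.06,0.4],[0.34,0.89,0.05,0.41],[0.39,0.87,0.06,0.4],[0.43,0.85,0.05,0.41],[0.48,0.82,0.06,0.4],[0.53,0.8,0.05,0.41]]
[[0.57,0.76,0.06,0.4],[0.61,0.73,0.05,0.41],[0.65,0.7,0.06,0.4]]
-> [664.5  -3.5  90. ] -31.2
```

apply_moves:
  steps:
    - [[0.18,0.94,0.06,0.4],[0.23,0.92,0.06,0.4],[0.28,0.91,0.06,0.4],[0.34,0.89,0.05,0.41],[0.39,0.87,0.06,0.4],[0.43,0.85,0.05,0.41],[0.48,0.82,0.06,0.4],[0.53,0.8,0.05,0.41]]
  jaw: -0.4

```text
time_s: 15.1
tool_pos: [0.6468, 0.0494, 0.0864]
eef_rot: [-0.0, 0.982, -0.189, -0.0]
force: [0.2, 0.3, -0.2]
width: 0.7
gripper_force: 0.0
```

apply_moves:
  steps:
    - [[0.57,0.76,0.06,0.4],[0.61,0.73,0.05,0.41],[0.65,0.7,0.06,0.4],[0,0,0,0],[0,0,0,0],[0,0,0,0]]

```text
time_s: 15.7
tool_pos: [0.6612, -0.0034, 0.0832]
eef_rot: [-0.0, 0.963, -0.269, -0.0]
force: [-0.4, 0.4, -0.6]
width: 0.695
gripper_force: 0.0
```

```bash
python3 wrist.py w_clamp 664 -3 80 12; python3 plan.py 664.6 -3.5 7 -31.2
```

```text
tcp [661.2  -3.4  83.2] -31.2
4139
ztop 23.9 [663.9  -3.2 129.2  28.1 -30.7]
now [661.2  -3.2  83.2] -31.1 t 15.8
[[0.03,-0.02,0.76,0.0],[0.03,-0.01,0.76,0.0],[0.03,-0.02,0.76,0.0],[0.03,-0.01,0.77,0.0],[0.03,-0.02,0.76,0.01]]
-> [664.6  -3.4   7. ] -31.2
```

apply_moves:
  steps:
    - [[0.12,-0.05,0.85,0],[0,0,0.85,0],[0,0,0.85,0],[0,0,0.75,0],[0,0,0.5,0],[0,0,0,0]]

```text
time_s: 16.35
tool_pos: [0.6623, -0.0042, 0.0046]
eef_rot: [0.0, 0.963, -0.269, -0.002]
force: [-0.2, 0.1, 0.2]
width: 0.699
gripper_force: 0.0
```

apply_moves:
  steps:
    - [[0,0,0,0],[0,0,0,0],[0,0,0,0],[0,0,0,0],[0,0,0,0],[0,0,0,0],[0,0,0,0]]
  jaw: 1
  newtons: 30

```text
time_s: 17.05
tool_pos: [0.6642, -0.0044, 0.0077]
eef_rot: [-0.0, 0.963, -0.269, 0.0]
force: [-0.4, 0.5, 3.0]
width: 0.294
gripper_force: 30.0
```

apply_moves:
  steps:
    - [[0,0,-0.4,0],[0,0,-0.8,0],[0,0,-0.8,0],[0,0,-0.8,0],[0,0,-0.8,0],[0,0,-0.4,0],[0,0,0,0]]

```text
time_s: 17.75
tool_pos: [0.6651, -0.0047, 0.0895]
eef_rot: [-0.0, 0.963, -0.269, 0.002]
force: [-0.0, 0.5, -1.4]
width: 0.295
gripper_force: 30.0
```

```bash
python3 plan.py 546.1 -217.4 90 89
```

```text
now [665.1  -4.7  89.5] -31.2 t 17.8
[[0.03,0.76,-0.0,-0.94],[-0.07,0.76,-0.0,-0.94],[-0.17,0.74,-0.0,-0.94],[-0.27,0.71,-0.0,-0.94],[-0.36,0.67,-0.0,-0.94],[-0.44,0.62,-0.0,-0.94],[-0.52,0.56,-0.0,-0.94],[-0.59,0.48,-0.0,-0.94]]
[[-0.65,0.4,-0.0,-0.94],[-0.7,0.31,-0.0,-0.94],[-0.73,0.22,-0.0,-0.94],[-0.75,0.12,-0.0,-0.94],[-0.76,0.02,-0.01,-0.94],[-0.76,-0.07,-0.0,-0.94],[-0.74,-0.18,-0.01,-0.93],[-0.72,-0.27,-0.0,-0.94]]
-> [ 546.  -217.5   89.9] 89.0
```

apply_moves:
  steps:
    - [[0.03,0.76,0,-0.94],[-0.07,0.76,0,-0.94],[-0.17,0.74,0,-0.94],[-0.27,0.71,0,-0.94],[-0.36,0.67,0,-0.94],[-0.44,0.62,0,-0.94],[-0.52,0.56,0,-0.94],[-0.59,0.48,0,-0.94]]

```text
time_s: 18.55
tool_pos: [0.6036, -0.1111, 0.0862]
eef_rot: [-0.001, 0.968, 0.253, -0.001]
force: [0.5, -0.3, -1.3]
width: 0.298
gripper_force: 30.0
```

apply_moves:
  steps:
    - [[-0.65,0.4,0,-0.94],[-0.7,0.31,0,-0.94],[-0.73,0.22,0,-0.94],[-0.75,0.12,0,-0.94],[-0.76,0.02,0,-0.94],[-0.76,-0.07,0,-0.94],[-0.74,-0.18,0,-0.93],[-0.72,-0.27,0,-0.94]]

```text
time_s: 19.35
tool_pos: [0.5439, -0.2174, 0.0863]
eef_rot: [-0.001, 0.711, 0.703, -0.0]
force: [0.6, -0.9, -0.9]
width: 0.294
gripper_force: 30.0
```

apply_moves:
  steps:
    - [[0,0,0,0],[0,0,0,0],[0,0,0,0]]

```text
time_s: 19.65
tool_pos: [0.5449, -0.2166, 0.0869]
eef_rot: [-0.0, 0.714, 0.701, 0.0]
force: [-0.1, -0.9, -0.5]
width: 0.297
gripper_force: 30.0
```

```bash
python3 wrist.py w_c2 580 -218 100 -3; python3 plan.py 546.1 -217.4 13 89
python3 - <<'E'
from h import *; from wrist import wcloud
pic,P=wcloud()
m=(P[...,2]>.075)&(P[...,2]<.125)&(np.hypot(P[...,0]-.546,P[...,1]+.217)<.08)&(P[...,1]>-.19); q=P[m]
m2=q[:,2]>np.percentile(q[:,2],60)-.006
print(len(q),np.percentile(q[:,2],[5,25,50,75,95]).round(4),rect(q[:,:2]))
E
```

```text
tcp [ 544.9 -216.6   86.9] 89.0
20405
ztop 11.0 [ 579.5 -212.1  157.6  130.7   89. ]
now [ 545.  -216.6   87. ] 89.0 t 19.7
[[-0.01,0.01,0.93,-0.0],[-0.01,0.02,0.92,-0.0],[-0.01,0.01,0.93,-0.0],[-0.01,0.02,0.92,-0.0]]
-> [ 546.2 -217.4   13. ] 89.0
tcp [ 545.  -216.6   87. ] 89.0
2818 [0.1004 0.1017 0.1022 0.1027 0.1033] [ 545.1 -171.4   37.2   28.    89. ]
```

View pics/w_c2.png

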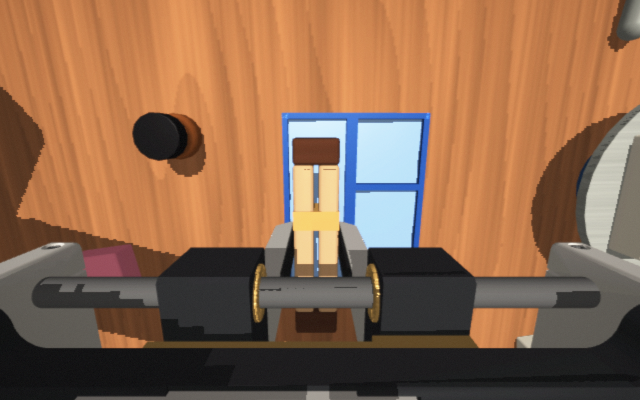

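The clamp (316,150 to 316,330) hangs lengthwise over the long compartment (285–355 px wide) and is level. Lower it.

apply_moves:
  steps:
    - [[0,0.05,0.9,0],[0,0,0.9,0],[0,0,0.9,0],[0,0,0.6,0],[0,0,0.4,0],[0,0,0,0],[0,0,0,0]]

```text
time_s: 20.45
tool_pos: [0.5463, -0.2174, 0.0138]
eef_rot: [0.0, 0.713, 0.701, 0.0]
force: [0.7, -0.3, -0.7]
width: 0.294
gripper_force: 30.0
```

apply_moves:
  steps:
    - [[0,0,0,0],[0,0,0,0],[0,0,0,0],[0,0,-0.3,0],[0,0,-0.9,0],[0,0,-0.9,0],[0,0,-0.9,0],[0,0,-0.9,0]]
  jaw: 0.1

```text
time_s: 21.25
tool_pos: [0.5459, -0.2173, 0.0926]
eef_rot: [0.0, 0.713, 0.701, 0.0]
force: [0.4, -0.1, -1.3]
width: 0.449
gripper_force: 0.0
```

```bash
python3 wrist.py w_c3 546 -217 80 17; python3 plan.py 435 5.3 90 5.6
```

```text
tcp [ 545.9 -217.3   92.6] 89.0
3948
ztop 27.9 [ 545.7 -218.4  128.7   28.    89. ]
now [ 547.9 -218.5   96. ] 89.0 t 21.3
[[0.79,-0.42,0.02,0.75],[0.74,-0.5,0.02,0.74],[0.69,-0.57,0.02,0.75],[0.63,-0.64,0.02,0.74],[0.56,-0.7,0.02,0.75],[0.48,-0.76,0.02,0.74],[0.4,-0.8,0.02,0.75],[0.31,-0.84,0.02,0.74]]
[[0.23,-0.87,0.02,0.75],[0.13,-0.88,0.02,0.74],[0.04,-0.89,0.02,0.75],[-0.05,-0.89,0.03,0.74],[-0.14,-0.89,0.02,0.75],[-0.23,-0.86,0.03,0.74]]
-> [435.1   5.3  90. ] 5.6
```

apply_moves:
  steps:
    - [[0.79,-0.42,0.02,0.75],[0.74,-0.5,0.02,0.74],[0.69,-0.57,0.02,0.75],[0.63,-0.64,0.02,0.74],[0.56,-0.7,0.02,0.75],[0.48,-0.76,0.02,0.74],[0.4,-0.8,0.02,0.75],[0.31,-0.84,0.02,0.74]]
  jaw: -0.4

```text
time_s: 22.1
tool_pos: [0.4808, -0.0887, 0.088]
eef_rot: [0.0, 0.936, 0.351, 0.0]
force: [0.2, 0.9, 0.8]
width: 0.703
gripper_force: 0.0
```

apply_moves:
  steps:
    - [[0.23,-0.87,0.02,0.75],[0.13,-0.88,0.02,0.74],[0.04,-0.89,0.02,0.75],[-0.05,-0.89,0.03,0.74],[-0.14,-0.89,0.02,0.75],[-0.23,-0.86,0.03,0.74],[0,0,0,0],[0,0,0,0]]

```text
time_s: 22.9
tool_pos: [0.4333, 0.0063, 0.0854]
eef_rot: [0.0, 0.999, 0.05, 0.0]
force: [0.1, -0.4, -0.9]
width: 0.699
gripper_force: 0.0
```

```bash
python3 wrist.py w_red 435 5.3 55 12; python3 plan.py 435 5.3 9 5.6
```

```text
tcp [433.3   6.3  85.4] 5.8
2868
ztop 30.0 [435.2   5.7  73.3  30.6   5.6]
now [433.6   6.   85.5] 5.7 t 22.9
[[0.01,0.01,0.77,0.0],[0.01,0.01,0.76,0.0],[0.02,0.01,0.77,0.0],[0.01,0.01,0.76,0.01],[0.02,0.0,0.77,0.0]]
-> [435.1   5.3   8.9] 5.6
```

apply_moves:
  steps:
    - [[0.07,0.02,0.85,0],[0,0,0.85,0],[0,0,0.85,0],[0,0,0.75,0],[0,0,0.5,0],[0,0,0,0]]

```text
time_s: 23.55
tool_pos: [0.4338, 0.0059, 0.0081]
eef_rot: [-0.0, 0.999, 0.049, -0.001]
force: [-0.4, -0.1, -0.1]
width: 0.696
gripper_force: 0.0
```

apply_moves:
  steps:
    - [[0,0,0,0],[0,0,0,0],[0,0,0,0],[0,0,0,0],[0,0,0,0],[0,0,0,0],[0,0,0,0],[0,0,0,0]]
  jaw: 1
  newtons: 25

```text
time_s: 24.35
tool_pos: [0.4348, 0.0062, 0.0096]
eef_rot: [0.0, 0.999, 0.049, 0.0]
force: [-1.0, -0.6, 3.3]
width: 0.317
gripper_force: 25.0
```

apply_moves:
  steps:
    - [[0,0,-0.4,0],[0,0,-0.8,0],[0,0,-0.8,0],[0,0,-0.8,0],[0,0,-0.8,0],[0,0,-0.5,0],[0,0,0,0]]

```text
time_s: 25.05
tool_pos: [0.4355, 0.006, 0.0926]
eef_rot: [0.0, 0.999, 0.049, 0.001]
force: [0.0, 1.3, -0.7]
width: 0.319
gripper_force: 25.0
```

```bash
python3 plan.py 610.5 -250.5 90 89
```

```text
now [435.5   6.   92.6] 5.6 t 25.1
[[0.44,0.8,0.01,-0.61],[0.37,0.84,0.01,-0.61],[0.3,0.86,0.01,-0.61],[0.22,0.89,0.01,-0.61],[0.15,0.9,0.01,-0.61],[0.07,0.91,0.01,-0.61],[-0.01,0.91,0.01,-0.62],[-0.09,0.91,0.01,-0.61]]
[[-0.17,0.9,0.01,-0.62],[-0.24,0.88,0.01,-0.61],[-0.32,0.86,0.0,-0.62],[-0.39,0.83,0.01,-0.61],[-0.46,0.79,0.0,-0.62],[-0.52,0.75,0.01,-0.61],[-0.59,0.7,0.0,-0.62],[-0.64,0.64,0.01,-0.61]]
[[-0.69,0.59,0.0,-0.62]]
-> [ 610.6 -250.4   90. ] 89.0
```

apply_moves:
  steps:
    - [[0.44,0.8,0.01,-0.61],[0.37,0.84,0.01,-0.61],[0.3,0.86,0.01,-0.61],[0.22,0.89,0.01,-0.61],[0.15,0.9,0.01,-0.61],[0.07,0.91,0.01,-0.61],[-0.01,0.91,0.01,-0.62],[-0.09,0.91,0.01,-0.61]]

```text
time_s: 25.85
tool_pos: [0.5166, -0.1148, 0.0883]
eef_rot: [-0.001, 0.924, 0.382, -0.001]
force: [-0.1, -0.6, -0.9]
width: 0.32
gripper_force: 25.0
```

apply_moves:
  steps:
    - [[-0.17,0.9,0.01,-0.62],[-0.24,0.88,0.01,-0.61],[-0.32,0.86,0,-0.62],[-0.39,0.83,0.01,-0.61],[-0.46,0.79,0,-0.62],[-0.52,0.75,0.01,-0.61],[-0.59,0.7,0,-0.62],[-0.64,0.64,0.01,-0.61]]

```text
time_s: 26.65
tool_pos: [0.5989, -0.2355, 0.087]
eef_rot: [-0.001, 0.742, 0.671, -0.0]
force: [0.8, 0.6, -0.8]
width: 0.314
gripper_force: 25.0
```

apply_moves:
  steps:
    - [[-0.69,0.59,0,-0.62],[0,0,0,0],[0,0,0,0],[0,0,0,0]]

```text
time_s: 27.05
tool_pos: [0.6088, -0.2492, 0.0878]
eef_rot: [-0.001, 0.713, 0.701, -0.0]
force: [0.5, -0.5, -1.0]
width: 0.317
gripper_force: 25.0
```

```bash
python3 plan.py 610.5 -250.5 14 89;python3 - <<'E'
from h import *; from wrist import wcloud
pic,P=wcloud()
m=(P[...,2]>.08)&(P[...,2]<.125)&(abs(P[...,0]-.6105)<.025)&(P[...,1]>-.235)&(P[...,1]<-.19); q=P[m]
print(len(q),np.percentile(q[:,2],[5,25,50,75,95]).round(4),rect(q[:,:2]))
E
```

```text
now [ 608.8 -249.2   87.8] 89.0 t 27.1
[[-0.02,0.02,0.92,-0.0],[-0.01,0.02,0.92,-0.0],[-0.02,0.02,0.93,-0.0],[-0.01,0.03,0.92,-0.0]]
-> [ 610.6 -250.5   14. ] 89.0
tcp [ 608.8 -249.2   87.8] 89.0
2154 [0.0931 0.1063 0.107  0.1075 0.1082] [ 6.085e+02 -2.233e+02  2.990e+01  2.340e+01 -2.000e-01]
```

apply_moves:
  steps:
    - [[-0.07,0.08,0.9,0],[0,0,0.9,0],[0,0,0.9,0],[0,0,0.6,0],[0,0,0.4,0],[0,0,0,0],[0,0,0,0]]

```text
time_s: 27.8
tool_pos: [0.6113, -0.2518, 0.0144]
eef_rot: [0.0, 0.713, 0.701, 0.0]
force: [0.3, -0.4, -0.3]
width: 0.317
gripper_force: 25.0
```

apply_moves:
  steps:
    - [[0,0,0,0],[0,0,0,0],[0,0,0,0],[0,0,-0.3,0],[0,0,-0.9,0],[0,0,-0.9,0],[0,0,-0.9,0],[0,0,-0.9,0]]
  jaw: 0.05

```text
time_s: 28.6
tool_pos: [0.6117, -0.252, 0.0954]
eef_rot: [0.001, 0.713, 0.701, 0.0]
force: [0.1, 0.0, 1.0]
width: 0.476
gripper_force: 0.0
```

```bash
python3 wrist.py w_r3 610.5 -250 48 20; python3 plan.py 423.7 -150.5 90 60
```

```text
tcp [ 611.7 -252.    95.4] 89.0
2702
ztop 34.0 [ 610.4 -251.3   74.3   30.4   88.9]
now [ 613.6 -253.    98.9] 89.0 t 28.6
[[0.41,-0.8,0.04,0.3],[0.38,-0.81,0.04,0.3],[0.35,-0.83,0.04,0.3],[0.31,-0.84,0.04,0.3],[0.28,-0.86,0.04,0.3],[0.24,-0.87,0.04,0.3],[0.2,-0.88,0.03,0.31],[0.16,-0.88,0.04,0.3]]
[[0.13,-0.89,0.03,0.31],[0.09,-0.89,0.04,0.3],[0.05,-0.9,0.03,0.31],[0.01,-0.9,0.04,0.3]]
-> [ 423.7 -150.5   89.9] 60.0
```

apply_moves:
  steps:
    - [[0.41,-0.8,0.04,0.3],[0.38,-0.81,0.04,0.3],[0.35,-0.83,0.04,0.3],[0.31,-0.84,0.04,0.3],[0.28,-0.86,0.04,0.3],[0.24,-0.87,0.04,0.3],[0.2,-0.88,0.03,0.31],[0.16,-0.88,0.04,0.3]]
  jaw: -0.5

```text
time_s: 29.45
tool_pos: [0.4841, -0.1831, 0.087]
eef_rot: [0.0, 0.821, 0.571, 0.0]
force: [0.2, 0.4, -0.9]
width: 0.749
gripper_force: 0.0
```

apply_moves:
  steps:
    - [[0.13,-0.89,0.03,0.31],[0.09,-0.89,0.04,0.3],[0.05,-0.9,0.03,0.31],[0.01,-0.9,0.04,0.3],[0,0,0,0],[0,0,0,0],[0,0,0,0]]

```text
time_s: 30.15
tool_pos: [0.4222, -0.1497, 0.0843]
eef_rot: [0.001, 0.866, 0.5, 0.0]
force: [0.2, -0.6, -0.5]
width: 0.75
gripper_force: 0.0
```

```bash
python3 wrist.py w_jar 423.7 -150.5 40 20; python3 plan.py 423.7 -150.5 16 60
```

```text
tcp [ 422.2 -149.7   84.3] 60.0
1651
ztop 46.7 [ 422.2 -149.9   35.9   35.8   51.5]
now [ 422.1 -149.7   84.1] 60.0 t 30.2
[[0.0,0.02,0.85,0.0],[0.0,0.02,0.85,0.0],[0.0,0.02,0.85,0.0],[0.0,0.03,0.86,0.0]]
-> [ 423.7 -150.6   15.9] 60.0
```

apply_moves:
  steps:
    - [[0,0.05,0.9,0],[0,0,0.9,0],[0,0,0.7,0],[0,0,0.5,0],[0,0,0.4,0],[0,0,0,0]]

```text
time_s: 30.8
tool_pos: [0.4218, -0.1494, 0.0148]
eef_rot: [-0.001, 0.866, 0.5, -0.0]
force: [-0.3, -0.8, -1.0]
width: 0.751
gripper_force: 0.0
```

apply_moves:
  steps:
    - [[0,0,0,0],[0,0,0,0],[0,0,0,0],[0,0,0,0],[0,0,0,0],[0,0,0,0],[0,0,0,0],[0,0,0,0]]
  jaw: 1
  newtons: 25

```text
time_s: 31.6
tool_pos: [0.4224, -0.1498, 0.0159]
eef_rot: [0.0, 0.866, 0.5, 0.0]
force: [-1.3, 1.1, 2.3]
width: 0.385
gripper_force: 23.4
```

apply_moves:
  steps:
    - [[0,0,-0.4,0],[0,0,-0.8,0],[0,0,-0.8,0],[0,0,-0.8,0],[0,0,-0.8,0],[0,0,-0.5,0],[0,0,0,0],[0,0,0,0]]

```text
time_s: 32.4
tool_pos: [0.4218, -0.1494, 0.0973]
eef_rot: [-0.0, 0.866, 0.5, -0.0]
force: [0.3, -0.9, -1.4]
width: 0.388
gripper_force: 23.3
```

```bash
python3 plan.py 612 -167.5 100 89
```

```text
now [ 421.8 -149.4   97.3] 60.0 t 32.4
[[0.36,0.79,-0.01,-0.33],[0.32,0.81,-0.01,-0.33],[0.29,0.82,-0.01,-0.33],[0.25,0.83,-0.01,-0.33],[0.21,0.84,-0.01,-0.33],[0.17,0.85,-0.01,-0.33],[0.13,0.86,-0.02,-0.33],[0.09,0.86,-0.01,-0.33]]
[[0.05,0.87,-0.02,-0.33],[0.02,0.87,-0.01,-0.33],[-0.03,0.87,-0.02,-0.33]]
-> [ 612.1 -167.6  100.1] 89.0
```

apply_moves:
  steps:
    - [[0.36,0.79,-0.01,-0.33],[0.32,0.81,-0.01,-0.33],[0.29,0.82,-0.01,-0.33],[0.25,0.83,-0.01,-0.33],[0.21,0.84,-0.01,-0.33],[0.17,0.85,-0.01,-0.33],[0.13,0.86,-0.02,-0.33],[0.09,0.86,-0.01,-0.33]]

```text
time_s: 33.2
tool_pos: [0.5602, -0.1625, 0.0978]
eef_rot: [-0.001, 0.759, 0.651, -0.001]
force: [-0.8, -0.7, -0.8]
width: 0.385
gripper_force: 23.3
```

apply_moves:
  steps:
    - [[0.05,0.87,-0.02,-0.33],[0.02,0.87,-0.01,-0.33],[-0.03,0.87,-0.02,-0.33],[0,0,0,0],[0,0,0,0],[0,0,0,0],[0,0,0,0]]

```text
time_s: 33.9
tool_pos: [0.6115, -0.1676, 0.1]
eef_rot: [-0.001, 0.713, 0.701, -0.0]
force: [-0.2, -0.2, -0.5]
width: 0.384
gripper_force: 23.3
```

```bash
python3 plan.py 612 -167.5 21 89;python3 - <<'E'
from h import *; from wrist import wcloud
pic,P=wcloud()
p,d=snapshot("scene"); S=cloud(d,get_calibration("scene"))
for P in(P,S):
    m=(P[...,2]>.05)&(P[...,2]<.14)&(np.hypot(P[...,0]-.612,P[...,1]+.1675)<.03); q=P[m]
    print(len(q),np.percentile(q[:,2],[2,5,25,50,75,95]).round(4))
u,v=proj((.612,-.1675,.1),get_calibration("scene")).astype(int)
a=p[max(v-70,0):v+70,max(u-90,0):u+90,::-1]; cv2.imwrite("pics/jar_s.png",cv2.resize(a,None,fx=4,fy=4))
E
```

```text
now [ 611.5 -167.6  100. ] 89.0 t 33.9
[[0.0,0.0,0.79,0.0],[0.0,0.01,0.79,0.0],[0.0,0.0,0.79,0.0],[0.0,0.01,0.79,0.0],[0.0,0.0,0.79,0.0]]
-> [ 611.9 -167.6   21. ] 89.0
tcp [ 611.5 -167.6  100. ] 89.0
4790 [0.0966 0.1005 0.1224 0.1297 0.1304 0.1339]
8 [0.1007 0.1008 0.1138 0.123  0.1261 0.136 ]
```

View pics/jar_s.png

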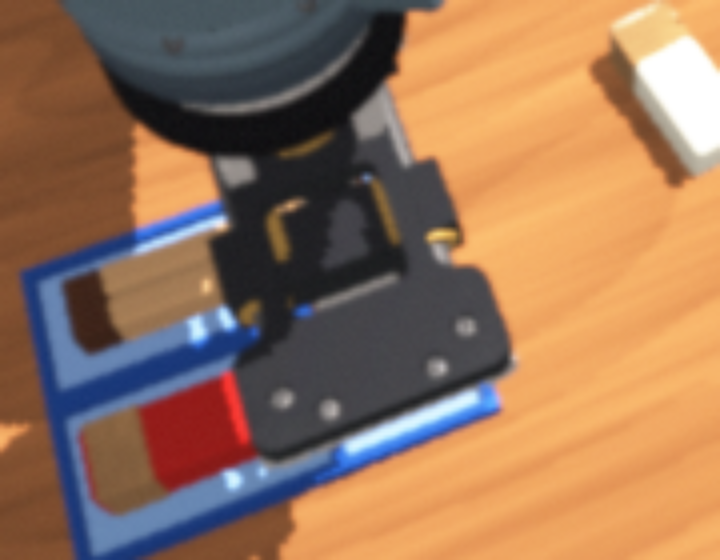

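The gripper hides the jar here; the clamp (145,310) and red bar (170,440) lie in place. The wrist depth puts the jar top at 130 mm, so its underside is 16 mm below the TCP. Lowering to 21 mm.

apply_moves:
  steps:
    - [[0,0.02,0.9,0],[0,0,0.9,0],[0,0,0.9,0],[0,0,0.7,0],[0,0,0.35,0],[0,0,0.2,0],[0,0,0,0],[0,0,0,0]]

```text
time_s: 34.8
tool_pos: [0.6134, -0.168, 0.0222]
eef_rot: [0.001, 0.713, 0.701, 0.0]
force: [1.1, 0.5, -1.2]
width: 0.384
gripper_force: 23.3
```

apply_moves:
  steps:
    - [[0,0,0,0],[0,0,0,0],[0,0,0,0],[0,0,0,0],[0,0,-0.6,0],[0,0,-0.9,0],[0,0,-0.9,0],[0,0,-0.9,0]]
  jaw: -0.1

```text
time_s: 35.6
tool_pos: [0.6134, -0.1681, 0.0901]
eef_rot: [0.001, 0.713, 0.701, 0.0]
force: [0.9, 0.5, -0.3]
width: 0.55
gripper_force: 0.0
```

apply_moves:
  steps:
    - [[0,0,-0.9,0],[0,0,-0.9,0],[-0.9,0,-0.9,0],[-0.9,0,-0.9,0],[-0.9,0,-0.9,0],[-0.9,0,0,0],[-0.9,0,0,0],[0,0,0,0]]

```text
time_s: 36.4
tool_pos: [0.6106, -0.2597, 0.1767]
eef_rot: [-0.0, 0.714, 0.7, -0.0]
force: [0.6, -1.4, 0.1]
width: 0.55
gripper_force: 0.0
```

apply_moves:
  steps:
    - [[-0.9,-0.9,0,0],[-0.9,-0.9,0,0],[-0.9,-0.9,0,0],[-0.9,-0.9,0,0],[-0.9,-0.9,0,0],[-0.9,-0.9,0,0],[-0.9,-0.9,0,0],[0,0,0,0]]

```text
time_s: 37.2
tool_pos: [0.4812, -0.3823, 0.1762]
eef_rot: [-0.001, 0.714, 0.7, -0.0]
force: [0.5, 0.6, -0.3]
width: 0.553
gripper_force: 0.0
```

```bash
cat > final.py <<'E'
from h import *
for n in("top","scene"):
    p,d=snapshot(n); P=cloud(d,get_calibration(n)); cv2.imwrite(f"pics/{n}9.png",p[:,:,::-1])
    for nm,c,yaw,cs in(("blue",(580.1,-218),-1.0,dict(clamp=(-34,0,.078,.017),red=(31,-32,.048,.02),jar=(31,51,.032,.03))),("yellow",(602,241),4.3,dict(green=(0,-43,.045,.018),steel=(0,32,.045,.018))),("bench",(0,0),0,dict(white_bar=(547,-9.3,.06,.015),white_jar=(425.4,275.6,.05,.02)))):
        a=np.radians(yaw); R=np.array([[np.cos(a),-np.sin(a)],[np.sin(a),np.cos(a)]])
        for k,(x,y,r,zm) in cs.items():
            L=(P[...,:2]-np.array(c)/1000)@R; m=(P[...,2]>zm)&(P[...,2]<.07)&(np.hypot(L[...,0]-x/1000,L[...,1]-y/1000)<r)
            if m.sum()<20: print(n,k,"hidden",m.sum()); continue
            t=P[...,2][m]; top=np.percentile(t,90); mm=m&(P[...,2]>top-.006); print(n,k,"ztop",round(top*1000,1),rect(L[mm]),"want",x,y)
E
python3 final.py
```

```text
top clamp ztop 33.6 [ -1.6  -1.3 127.7  89.6 -89.4] want -34 0
top red ztop 34.1 [ 32.9 -33.5  75.3  30.8 -89.6] want 31 -32
top jar ztop 50.7 [ 33.5  49.9  35.1  34.9 -58.4] want 31 51
top green ztop 33.8 [  4.6 -44.4  75.   30.7   0. ] want 0 -43
top steel ztop 30.5 [ 1.6 30.8 51.  49.9 -1.8] want 0 32
top white_bar ztop 30.0 [547.6  -9.5  74.8  30.8   8.8] want 547 -9.3
top white_jar ztop 46.7 [426.1 275.8  34.5  33.7 -88.7] want 425.4 275.6
scene clamp ztop 32.6 [ -1.5  -0.5 125.8  90.9 -89. ] want -34 0
scene red ztop 32.9 [ 31.8 -32.7  75.1  31.4 -89.6] want 31 -32
scene jar ztop 49.9 [ 32.8  50.5  35.6  35.2 -75.3] want 31 51
scene green ztop 33.1 [  3.3 -43.   74.8  32.7   1.4] want 0 -43
scene steel ztop 30.1 [ 0.2 32.5 52.2 50.2 89.9] want 0 32
scene white_bar ztop 29.2 [545.9  -9.1  75.   31.2   8.1] want 547 -9.3
scene white_jar ztop 46.0 [424.5 276.2  36.6  34.8 -89. ] want 425.4 275.6
```

View pics/top9.png

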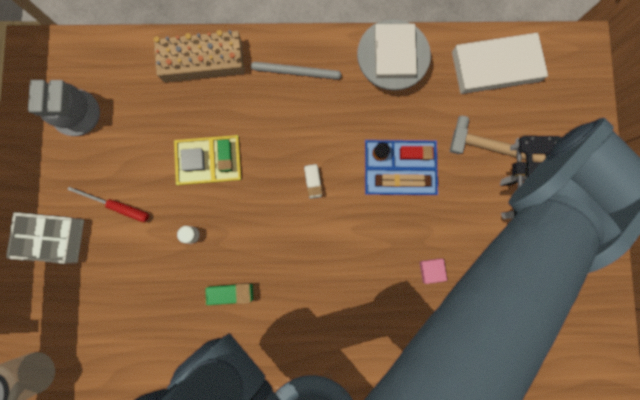

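The final view shows all five items in their compartments: steel (191,160), green (223,155), clamp (403,181), red (415,153) and jar (382,151). The white bar and white jar have not moved, and the arm is clear. The clamp's reading here picked up the red bar; its own wrist reading after placing was fine.

```bash
python3 -c "
from bench import *
print(close_job())"
```

```text
the job is handed in; nothing more can be done
None
```

The job is handed in at about 37 s: all five items measured flat and in their own compartments, and the white bar and white jar hadn't moved; the hand-in returned no verdict.

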